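Post the used filter cassette into the take-back box

TASK

Take the used filter cassette (the one with the red tab) out of the stand and post it, foot first and tab up, through the slot in the lid of the yellow take-back box: feel for the slot, feed it in gently without forcing it or pressing hard on the lid, and push it on down past the sprung keeper until it drops and lies inside the box. Leave the fresh cassettes in the stand and everything else on the table where they are.

Things in the scene. Friction and masses are not known exactly. Their poses are not given: they have to be found in the camera images.
- used: The used cassette, RED tab and brown filter face: a flat rigid filter cassette standing on its foot. Origin: centre of the foot (underside); z up. White body 70 mm (x, length) by 14 mm (y, thickness) by 80 mm tall, and on top of it, centred, a grip tab 44 mm (x) by 8 mm (y) by 22 mm tall, so the tab's top is 102 mm above the foot. 55 to 115 g. Turned half round it is the same.
- used_mid (a point): Point half-way up the used cassette, 51 mm above its foot, on its centre line.
- fresh1: A fresh cassette, same shape but BLUE tab and white filter face, standing in another bay. Origin: centre of the foot.
- fresh2: The other fresh cassette, BLUE tab. Origin: centre of the foot.
- stand: White and grey storage stand fixed to the table, 100 mm (x) by 232 mm (y). Origin: centre of its underside. Three bays 70 mm apart along its y axis (at y = -70, 0, +70 mm), each holding one cassette with its thickness along the stand's y, standing 8 mm above the table; bay walls reach 50 mm high, with about 1.5 mm play around the cassette.
- box: Yellow take-back box fixed to the table, 200 mm (x) by 150 mm (y), hollow, floor 4 mm above the table, with an orange flat lid 212 by 184 mm, 6 mm thick, its top 166 mm above the table. Origin: centre of the box's underside; z up. In the lid's middle is a black-edged slot 73 mm long (box x) by 17 mm wide (box y).
- box_slot (a point): Nominal centre of the slot, on the lid's top, over the box's origin; axes as the box. The lid slides on along rails in the box's y direction and was not pushed to the same spot each time: the true slot is centred along x, but along y anywhere from -12 to +12 mm from this point (not measured, but visible). The lid is stiff: it does not shift under up to 25 N.
- box_keeper_tip (a point): Nominal tip of the sprung keeper, 16 mm below the lid's top (it shifts with the lid). Under the slot a straight throat of the same opening reaches 40 mm below the lid's top. A steel leaf leans into it from the slot's -y side, meets the foot some 10 mm down and rubs on the 14 mm thick part: pushing past takes about 4 to 12 N. Let go with 30 mm or more inside, the cassette stays held.
- box_in (a point): Centre of the box's inner floor, 4 mm above the table. The keeper does not hold the thinner tab: once the upper edge of the 14 mm thick part has been pushed some 8 to 17 mm below the lid's top (the tab's top then still 5 to 14 mm above the lid), the cassette drops to this floor by itself. Fingers do not fit into the slot; pressing the tab from above with shut fingers does it.
- mug: Bystander: glass mug, 76 mm wide with a handle, 115 mm tall, standing on the table. Origin: centre of its underside.
- beaker: Bystander: glass tumbler, 80 mm wide, 100 mm tall, standing on the table. Origin: centre of its underside.
- cup1: Bystander: clear specimen jar with a red screw lid, 62 mm wide, 72 mm tall, standing on the table. Origin: centre of its underside.
- cup2: Bystander: clear specimen jar with a red screw lid, 62 mm wide, 72 mm tall, standing on the table. Origin: centre of its underside.
- pills: Bystander: white pill bottle, 46 mm wide, 75 mm tall, standing on the table. Origin: centre of its underside.
Things that resemble listed ones, but are neither listed nor needed, are in the scene too. Leave any green or orange look-alike of the used alone.

How it is judged (in metres and radians):
On the way, in this order (a step that is already met when the one before it is completed fails the run):
1. the used cassette is lifted out of its bay (foot above the bay walls) (z of used in the frame of stand above 0.055 m), for 0.1 s.
2. the used cassette stands upright in the slot, its foot at least 25 mm below the lid's top and its tab above (x of used in the frame of box between -0.008 and 0.008 m and y of used in the frame of box between -0.02 and 0.02 m and z of used in the frame of box between 0.07 and 0.141 m and angle between used's own z axis and vertical below 0.15 rad), for 0.1 s.
At the end, for the whole second after the job is handed in: the used cassette lies at rest inside the box (its middle within the box's walls and lower than 90 mm above the table), having dropped clear of the slot and keeper; the fresh cassettes still stand in the stand (within 20 mm) and the other things on the table within 30 mm of where they were (x of used_mid in the frame of box between -0.1 and 0.1 m and y of used_mid in the frame of box between -0.075 and 0.075 m and z of used_mid in the frame of box between 0 and 0.09 m and linear speed of used below 0.02 m/s and distance of each of fresh1, fresh2 from where it was at the start of the episode below 0.02 m and distance of each of mug, beaker, cup1, cup2, pills from where it was at the start of the episode below 0.03 m); the robot touches nothing.
It fails at once if the used cassette is forced against the box or its lid with more than 25 N (contact force between used and box above 25 N and z of used in the frame of box above 0.08 m).
It fails at once if the robot presses on the box itself with more than 25 N (contact force between any of the fingers, the arm and box above 25 N).
It fails at once if a fresh cassette is moved more than 20 mm or tipped (distance of any of fresh1, fresh2 from where it was at the start of the episode above 0.02 m or angle between any of fresh1, fresh2's own z axis and vertical above 0.3 rad).
It fails at once if a bystander is moved more than 30 mm or tipped (distance of any of mug, beaker, cup1, cup2, pills from where it was at the start of the episode above 0.03 m or angle between any of mug, beaker, cup1, cup2, pills's own z axis and vertical above 0.4 rad).
It also fails if it takes over 72 s, if anything falls off the work surface, if the arm or the gripper's body presses on something with over 40 N, if the wrist force passes 120 N, or if a joint passes its speed limit or range.

ROBOT

A 6-joint arm with a two-finger parallel gripper is mounted at the origin on the work surface. World frame = base frame: x ahead of the robot, y to its left, z up, the work surface at z = 0. Lengths are in m, angles in degrees, forces in N, time in s.
With the tool pointing down it reaches from about 0.25 to 0.725 m from the base axis. Payload 9.7 kg.
Tool frame: the origin (TCP) lies midway between the tips of the shut fingers; the grasp point (between the pads) lies 19 mm behind it; z points along the fingers, y is the line along which they close (so a half turn about z gives the same grasp; the last joint's range is limited). The gripper opens to 85 mm and grips with 20 to 120 N. Pads are 22 mm wide; open, the fingers measure 114 mm over their backs; the gripper's body (76 mm by 85 mm) begins 54 mm behind the grasp point. The pads swing forward as they close: fully open they stand 13 mm farther back than shut.
Start: joints at [76.948, 4.979, 10.078, 95.1, 0, 90], TCP at [0.124, 0.536, 0.204] pointing down, gripper open.
Joint ranges: [-179.16, 179.16], [-48.56, 103.87], [-65.8, 70.77], [-126.05, 130.52], [-82.76, 87.17], [-180, 180]. Speed limits (degrees/s): [127.2, 127.2, 147.25, 180, 180, 180].

INTERFACE

Orientations are given as [roll, pitch, yaw] about the fixed x, y, z axes, in that order (R = Rz(yaw) Ry(pitch) Rx(roll)).
In Python, from workcell import * gives the robot as it stands.
- The arm moves only by the tool servo_tool, never from a script. Its argument "moves" is a list of rows, each a list of 4 numbers: the shift along the world's x, y, z in cm, then the turn about the world's z in rad. A call has 1 to 20 rows; each row is the pose to reach, as a shift and turn from the pose commanded when the call began; what a row does not reach only later rows make up. A row lasts 1/12 s, in which the tool goes at most 41.7 mm and 7.16 degrees, less where a joint would pass 70% of its speed; a pose out of reach is approached as far as the arm can. A call with a gripper value outside its range is refused whole. "claw" is the closure, from 0 (fully open) to 1 (shut), set as the call begins (left out, the last holds). The fingers move at their own pace and stop on an object; "force" is the grip in N (left out, the last holds). Time passes only in rows, so rows that repeat a pose let the fingers close. It gives the time, the measured TCP pose, the force, the opening and the grip force at its end, in the units of the state.
- get_obs(): the state, without advancing time (a new reading comes with each control period).
- camera(name): name is "scene" or "top" or "wrist"; returns the picture (400x640x3 uint8, red, green, blue); there is no depth.
- get_calibration(name): a dict with "fx", "fy", "cx", "cy" (pixels), "rvec" (rotation vector, rad) and "tvec" (3), from world to camera coordinates, as OpenCV has them; the wrist camera has in their place "tool_from_camera" (4x4, takes a point from camera to tool coordinates, whose origin is the TCP and whose axes are the flange's). Camera axes: x right, y down, z forward; pixel columns grow to the right and rows downward; lengths in m; the calibration is good to about 2 mm. A picture is of the moment at which its call begins: read the wrist's pose just before it. get_calibration takes no time and is no camera call.
- job_done(): hands the job in; it is judged then, once.
The state is a dict: "time": time; "q": joint angles; "qd": joint speeds; "joint_efforts": joint torques, N m; "ee_pos": TCP position; "tcp_rot": TCP orientation; "wrist_force": force on the tool from outside, world axes, zero at the start; "torque": the same for the moment, N m; "opening": finger opening in m; "grasp_force": force on a finger pad.
Only numpy, scipy, OpenCV 4.12 (cv2) and the standard library are available. Lean on these libraries where they do the work, as an engineer would, in place of code of your own. Each camera call takes 0.05 s, during which the arm holds its last target. There are 200 camera calls.

## Working session

There is one attempt and no reset: what is moved stays moved. The work goes in short steps, Python scripts to look and compute and a tool call to move; the robot and the scene stay as the last step left them, time stands still between calls to the robot, and variables do not carry over. Pictures are saved under pics/ and viewed, at most 10 in all, crops included, and the job is handed in when it is done.

Besides the shell and the picture viewer there is one more tool, called after "Emit:" in YAML: its name, and indented under it one key for each argument. servo_tool: Moves the arm, as the interface text tells. Its arguments: {"type":"object","properties":{"moves":{"type":"array","items":{"type":"array","items":{"type":"number"}}},"claw":{"type":"number"},"force":{"type":"number"}},"required":["moves"]}

```bash
mkdir -p pics; python3 - <<'E'
from workcell import *
import cv2
o=get_obs();print(o)
for n in("scene","top","wrist"):
    cv2.imwrite(f"pics/{n}0.png",camera(n)[:,:,::-1]);print(n,get_calibration(n))
E
```

```text
{'time': 0.0, 'q': array([ 7.69486016e+01,  5.01177666e+00,  1.00349734e+01,  9.51003976e+01,
       -2.90853680e-04,  9.00021636e+01]), 'qd': array([-0.05181457,  0.03015373, -0.10265036, -0.00406413,  0.05389606,
        0.06972302]), 'joint_efforts': array([-5.35294857e-04, -5.20386314e+01,  4.64808583e+01,  1.59411225e-02,
       -3.24225834e-05,  2.47266016e-06]), 'ee_pos': array([0.12414459, 0.53553001, 0.20298126]), 'tcp_rot': array([-1.79922799e+02,  2.93768608e-04,  1.66946438e+02]), 'wrist_force': array([-0.31836267, -0.1712744 ,  0.02660719]), 'torque': array([-0.01303955, -0.07520623,  0.04107095]), 'grasp_force': 0.0, 'opening': 0.08582691469356782}
scene {'fx': 379.756128642607, 'fy': 379.756128642607, 'cx': 322.9160465517068, 'cy': 202.57956385960944, 'rvec': array([ 2.20432961,  0.65976893, -0.29826198]), 'tvec': array([-0.51494534, -0.10880534,  1.46915682])}
top {'fx': 447.70528599114124, 'fy': 447.70528599114124, 'cx': 319.32661488395, 'cy': 196.2206523140338, 'rvec': array([ 2.19398787, -2.13712234,  0.15879044]), 'tvec': array([-0.00144383,  0.60126832,  1.31420141])}
wrist {'fx': 342.882661581405, 'fy': 342.882661581405, 'cx': 318.2074081460555, 'cy': 201.43784652253166, 'tool_from_camera': array([[-1.34964880e-03, -9.59538889e-01, -2.81572900e-01,
         7.17568507e-02],
       [ 9.99998577e-01, -1.01013851e-03, -1.35091015e-03,
        -4.94177725e-04],
       [ 1.01182319e-03, -2.81574323e-01,  9.59538888e-01,
        -1.70856016e-01],
       [ 0.00000000e+00,  0.00000000e+00,  0.00000000e+00,
         1.00000000e+00]])}
```

View pics/top0.png

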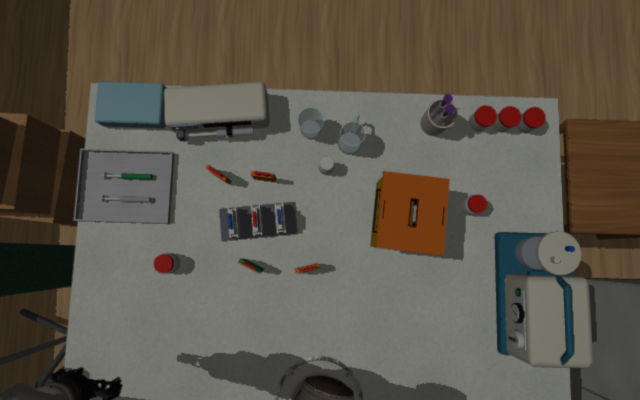

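View pics/scene0.png

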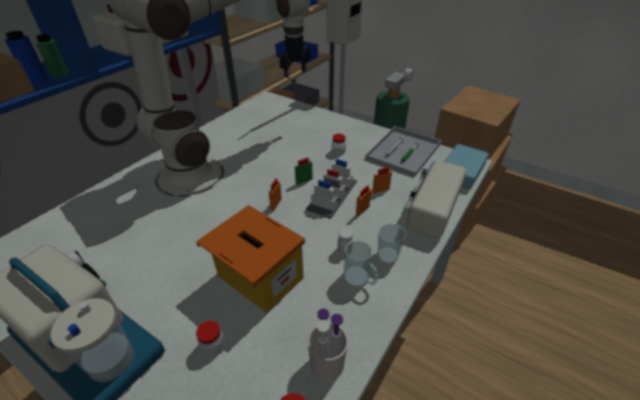

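Top view: stand centre about (259,221) px, with the red tab in the middle bay at about (255,219). The box lid is centred near (413,213), with its slot at (413,212). I'll enlarge both to measure them.

```bash
cat > h.py <<'E'
from workcell import *
import cv2, numpy as np
from scipy.spatial.transform import Rotation as Ro
def pose(n,o=None):
    c=get_calibration(n);K=np.array([[c['fx'],0,c['cx']],[0,c['fy'],c['cy']],[0,0,1]])
    if n=='wrist':
        T=np.eye(4);T[:3,:3]=Ro.from_euler('xyz',o['tcp_rot'],degrees=True).as_matrix();T[:3,3]=o['ee_pos']
        M=T@c['tool_from_camera'];R=M[:3,:3];p=M[:3,3]
    else:
        Rc=cv2.Rodrigues(c['rvec'])[0];R=Rc.T;p=-R@c['tvec']
    return K,R,p
def at(n,uv,z,o=None):
    K,R,p=pose(n,o);d=R@np.linalg.solve(K,[uv[0],uv[1],1.]);return p+d*(z-p[2])/d[2]
def proj(n,X,o=None):
    K,R,p=pose(n,o);v=K@(R.T@(np.array(X)-p));return v[:2]/v[2]
E
python3 - <<'E'
import cv2
im=cv2.imread('pics/top0.png')
a=cv2.resize(im[190:250,210:310],(800,480),interpolation=cv2.INTER_CUBIC)
cv2.imwrite('pics/c1.png',cv2.convertScaleAbs(a,alpha=1.5))
b=cv2.resize(im[165:265,365:465],(600,600),interpolation=cv2.INTER_CUBIC)
cv2.imwrite('pics/c2.png',cv2.convertScaleAbs(b,alpha=1.5))
E
```

```text
(no output)
```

View pics/c1.png

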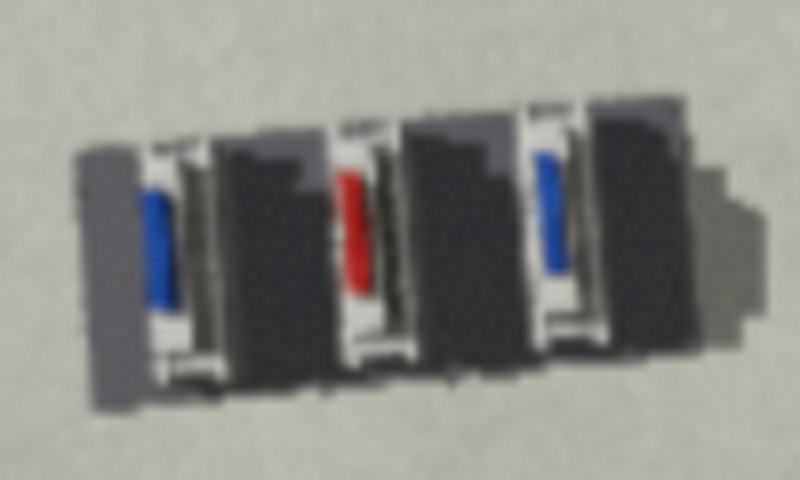

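View pics/c2.png

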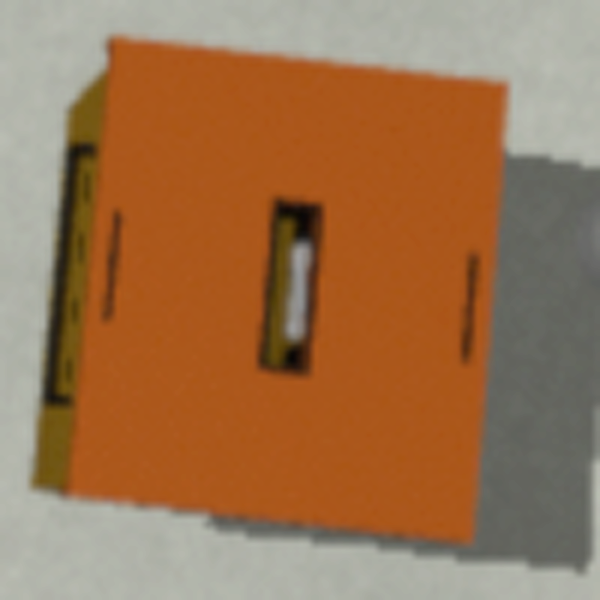

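```bash
python3 - <<'E'
from h import *
def P(c,off,s,z): return np.array([at('top',(off[0]+(u+.5)/s-.5,off[1]+(v+.5)/s-.5),z)[:2] for u,v in c])
for nm,c,o,s,z in [('tab',[(338,170),(362,170),(372,293),(347,295)],(210,190),8,.11),('stand',[(78,150),(685,97),(700,350),(95,410)],(210,190),8,.008),
 ('lid',[(108,37),(508,83),(473,543),(68,493)],(365,165),6,.166),('slot',[(275,200),(320,205),(308,374),(260,369)],(365,165),6,.166)]:
    p=P(c,o,s,z);e=(p[0]+p[1]-p[2]-p[3])/2;f=(p[0]+p[3]-p[1]-p[2])/2
    print(nm,p.mean(0).round(4),'yaw x',np.degrees(np.arctan2(e[1],e[0])).round(2),'yaw y-90',(np.degrees(np.arctan2(f[1],f[0]))-90).round(2),np.linalg.norm(e).round(4),np.linalg.norm(f).round(4))
E
```

```text
tab [0.5231 0.1993] yaw x 6.83 yaw y-90 3.86 0.0441 0.0086
stand [0.5236 0.1982] yaw x 5.96 yaw y-90 6.87 0.0984 0.2316
lid [ 0.5475 -0.2398] yaw x -4.76 yaw y-90 -5.27 0.2105 0.1848
slot [ 0.5475 -0.2403] yaw x -4.65 yaw y-90 -4.61 0.0777 0.0213
```

Emit:
servo_tool:
  moves:
    - [3,-2.5,0,0.03]
    - [6,-5,0,0.06]
    - [9,-7.5,0,0.09]
    - [12,-10,0,0.12]
    - [15,-12.5,0,0.15]
    - [18,-15,0,0.18]
    - [21,-17.5,0,0.21]
    - [24,-20,0,0.24]
    - [27,-22.5,0,0.27]
    - [30,-25,0,0.3]
    - [33,-27.5,0,0.32]
    - [36,-30,0,0.342]
    - [38.5,-32.5,0,0.342]
    - [39.9,-33.6,0,0.342]
    - [39.9,-33.6,0,0.342]
    - [39.9,-33.6,0,0.342]
    - [39.9,-33.6,0,0.342]
  claw: 0.3

```text
time: 1.57
ee_pos: [0.5227, 0.2001, 0.2035]
tcp_rot: [180.0, -0.0, -173.5]
wrist_force: [0.9, -0.7, 0.2]
opening: 0.0598
grasp_force: 0.0
```

```bash
python3 - <<'E'
from h import *
o=get_obs();im=camera('wrist')[:,:,::-1]
cv2.imwrite('pics/w1.png',im);np.save('w1.npy',np.r_[o['ee_pos'],o['tcp_rot']])
print(o['time'],o['q'],o['ee_pos'],o['tcp_rot'],o['opening'],o['wrist_force'])
E
```

```text
1.5667 [2.09414664e+01 6.36649883e+00 1.15554896e+01 9.52263921e+01
 1.33841406e-02 1.43954715e+01] [0.52269851 0.20011091 0.20348228] [ 1.79996335e+02 -3.95544375e-02 -1.73454008e+02] 0.05984605893172974 [ 0.92684182 -0.65854102  0.18167638]
```

View pics/w1.png

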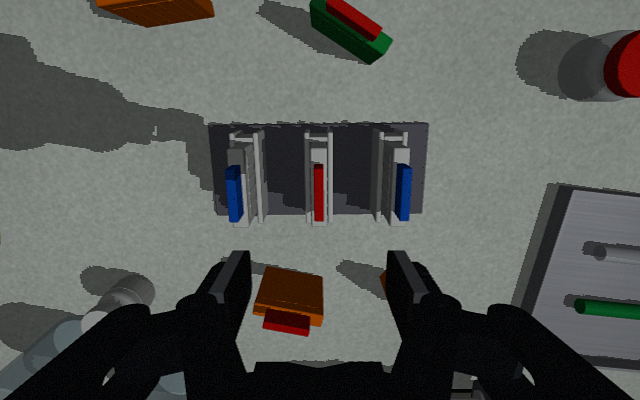

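The red tab's top face spans roughly (314–324, 163–220) px, upright in the image between two fingertips at about x=235 and x=405, so the yaw is right. Next I measure it by colour and check it against the blue tabs.

```bash
cat >> h.py <<'E'
def blob(im,col,roi):  # im BGR -> min-area rect of a colour in roi
    b,g,r=[im[:,:,i].astype(int) for i in range(3)]
    m=((r>90)&(r>2*g)&(r>2*b)&(g<60)) if col=='r' else ((b>60)&(b>1.7*r)&(b>1.4*g)); k=np.zeros_like(m);x0,y0,x1,y1=roi;k[y0:y1,x0:x1]=1
    return np.column_stack(np.nonzero(m&k))[:,::-1]
E
python3 - <<'E'
from h import *
im=cv2.imread('pics/w1.png');v=np.load('w1.npy');o=dict(ee_pos=v[:3],tcp_rot=v[3:])
print('tcp px',proj('wrist',o['ee_pos'],o))
for c,r in(('r',(300,150,340,235)),('b',(215,150,255,235)),('b',(385,150,425,235))):
    p=blob(im,c,r);R=cv2.minAreaRect(p.astype(np.float32));print(c,len(p),R,[p[:,0].min(),p[:,0].max(),p[:,1].min(),p[:,1].max()])
    print(cv2.boxPoints(R).round(0).tolist()); 
    for y in range(160,226,6):
        q=p[p[:,1]==y,0]; 
        if len(q):print(y,q.min(),q.max(),end=' | ')
    print()
# predicted corners of tab model at candidate pose
for x,y,a in((.523,.199,6.5),):
    for z in(.11,.088):
        print(z,[proj('wrist',np.r_[np.array([x,y])+Ro.from_euler('z',a,degrees=True).as_matrix()[:2,:2]@[sx*.022,sy*.004],z],o).round(1).tolist() for sx in(-1,1) for sy in(-1,1)])
E
```

```text
tcp px [319.45170017 240.4506768 ]
r 466 ((318.5, 194.5), (51.0, 9.0), 90.0) [np.int64(314), np.int64(323), np.int64(169), np.int64(220)]
[[314.0, 169.0], [323.0, 169.0], [323.0, 220.0], [314.0, 220.0]]
172 314 322 | 178 314 322 | 184 314 322 | 190 314 323 | 196 315 323 | 202 315 323 | 208 315 323 | 214 315 323 | 220 315 323 | 
b 703 ((233.82061767578125, 195.32809448242188), (51.820987701416016, 15.476119041442871), 85.76361083984375) [np.int64(225), np.int64(242), np.int64(170), np.int64(221)]
[[224.0, 170.0], [240.0, 169.0], [243.0, 221.0], [228.0, 222.0]]
172 225 233 | 178 227 240 | 184 226 240 | 190 226 241 | 196 227 241 | 202 227 242 | 208 228 242 | 214 228 242 | 220 229 238 | 
b 519 ((405.8241271972656, 193.9896697998047), (9.982744216918945, 52.614933013916016), 3.3664603233337402) [np.int64(400), np.int64(412), np.int64(168), np.int64(220)]
[[399.0, 220.0], [402.0, 167.0], [412.0, 168.0], [409.0, 221.0]]
172 403 412 | 178 402 411 | 184 402 411 | 190 402 410 | 196 401 410 | 202 401 410 | 208 400 409 | 214 400 408 | 220 400 408 | 
0.11 [[312.6, 167.9], [322.8, 167.9], [312.8, 221.0], [322.6, 221.0]]
0.088 [[313.0, 163.0], [322.5, 163.0], [313.2, 212.6], [322.3, 212.6]]
```

Model and image agree within about 1 px (tab at 0.523, 0.200, yaw about 7°). I descend and grip the tab.

Emit:
servo_tool:
  moves:
    - [0,0,-1.5,0]
    - [0,0,-3.5,0]
    - [0,0,-5.5,0]
    - [0,0,-7.5,0]
    - [0,0,-9,0]
    - [0,0,-10,0]
    - [0,0,-10.7,0]
    - [0,0,-11.2,0]
    - [0,0,-11.2,0]
    - [0,0,-11.2,0]
    - [0,0,-11.2,0]

```text
time: 2.53
ee_pos: [0.5236, 0.2, 0.0926]
tcp_rot: [180.0, 0.1, -173.5]
wrist_force: [-0.3, 0.7, 0.0]
opening: 0.0598
grasp_force: 0.0
```

Emit:
servo_tool:
  moves:
    - [0,0,0,0]
    - [0,0,0,0]
    - [0,0,0,0]
    - [0,0,0,0]
    - [0,0,0,0]
    - [0,0,0,0]
    - [0,0,0,0]
    - [0,0,0,0]
    - [0,0,0,0]
    - [0,0,0,0]
    - [0,0,0,0]
    - [0,0,0,0]
  claw: 1
  force: 50

```text
time: 3.53
ee_pos: [0.5232, 0.1998, 0.0917]
tcp_rot: [-180.0, 0.0, -173.5]
wrist_force: [-0.2, 0.2, 0.4]
opening: 0.0002
grasp_force: 0.0
```

```bash
python3 - <<'E'
from h import *
o=get_obs();print(o['opening'],o['grasp_force'],o['ee_pos'])
cv2.imwrite('pics/w2.png',np.hstack([camera('wrist')[100:400,120:520,::-1],cv2.resize(camera('scene')[120:240,260:420,::-1],(400,300))]))
E
```

```text
0.0002115642967545076 0.0 [0.52321268 0.19978194 0.09169546]
```

View pics/w2.png

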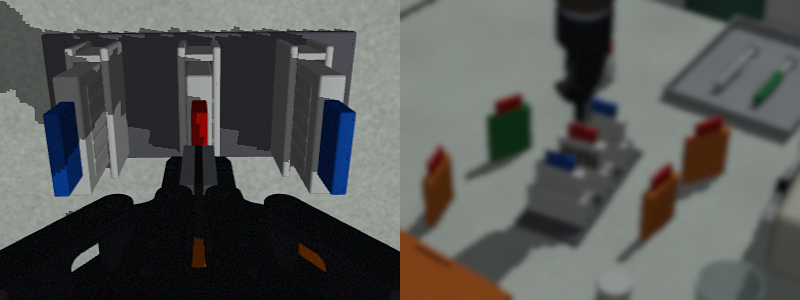

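The wrist view (left) shows the red tab at crop (200,98–145), with the fingers covering its far part. The scene view (right) shows the whole tab with the gripper end seemingly above it, so I'll check by projection.

```bash
python3 - <<'E'
from h import *
o=get_obs();t=o['ee_pos']
w=lambda X:(proj('wrist',X,o)-[120,100]).round(0).tolist()
s=lambda X:((proj('scene',X)-[260,120])*2.5+[400,0]).round(0).tolist()
R=Ro.from_euler('z',6.5,degrees=True).as_matrix()
print('tcp',w(t),s(t),'grasp pt',w(t+[0,0,.019]),s(t+[0,0,.019]))
for z in(.11,.088):
  for sx in(-1,1):
    X=np.array([.523,.2,z])+R@[sx*.022,0,0];print(z,sx,w(X),s(X))
E
```

```text
tcp [199.0, 140.0] [581.0, 135.0] grasp pt [200.0, 156.0] [581.0, 124.0]
0.11 -1 [200.0, 112.0] [566.0, 120.0]
0.11 1 [200.0, 195.0] [595.0, 129.0]
0.088 -1 [200.0, 99.0] [566.0, 133.0]
0.088 1 [200.0, 174.0] [595.0, 142.0]
```

Emit:
servo_tool:
  moves:
    - [0,0,0.3,0]
    - [0,0,0.8,0]
    - [0,0,1.3,0]
    - [0,0,1.8,0]
    - [0,0,2.3,0]
    - [0,0,2.5,0]
    - [0,0,2.5,0]
    - [0,0,2.5,0]

```text
time: 4.3
ee_pos: [0.5233, 0.1998, 0.1168]
tcp_rot: [180.0, 0.0, -173.5]
wrist_force: [0.0, -0.7, 0.3]
opening: -0.0002
grasp_force: 0.0
```

```bash
python3 - <<'E'
from h import *
o=get_obs();print(o['opening'],o['grasp_force'],o['ee_pos'],o['wrist_force'])
cv2.imwrite('pics/w3.png',np.hstack([cv2.resize(camera('wrist')[180:330,220:420,::-1],(400,300)),cv2.resize(camera('scene')[130:205,290:390,::-1],(400,300),interpolation=cv2.INTER_CUBIC)]))
E
```

```text
-0.0002461522856354227 0.0 [0.52329276 0.19983196 0.11679264] [ 0.03471066 -0.7481442   0.27557879]
```

View pics/w3.png

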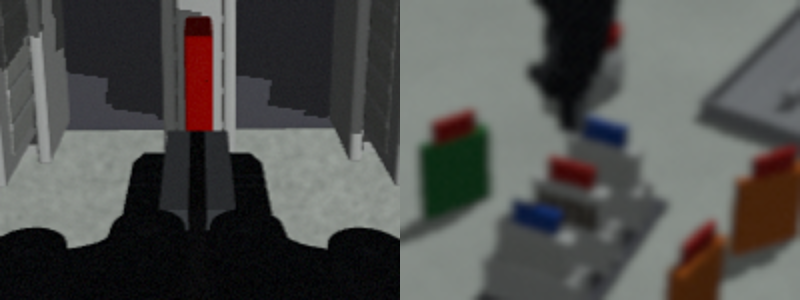

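```bash
python3 - <<'E'
from h import *
o=get_obs();t=o['ee_pos']
s=lambda X:((proj('scene',X)-[290,130])*4+[400,0]).round(0).tolist()
w=lambda X:((proj('wrist',X,o)-[220,180])*2).round(0).tolist()
print('tcp',s(t),s(t+[0,0,.019]),w(t))
R=Ro.from_euler('z',6.5,degrees=True).as_matrix()
for z in(.11,.088):
  for sx in(-1,1):
    X=np.array([.523,.2,z])+R@[sx*.022,0,0];print(z,sx,s(X),w(X))
for r in range(2):
  T=Ro.from_euler('xyz',o['tcp_rot'],degrees=True).as_matrix();print(T.round(2))if r==0 else 0
E
```

```text
tcp [569.0, 153.0] [570.0, 135.0] [199.0, 121.0]
0.11 -1 [546.0, 153.0] [200.0, 35.0]
0.11 1 [592.0, 166.0] [200.0, 183.0]
0.088 -1 [546.0, 173.0] [200.0, 16.0]
0.088 1 [592.0, 187.0] [200.0, 150.0]
[[-0.99 -0.11 -0.  ]
 [-0.11  0.99 -0.  ]
 [ 0.   -0.   -1.  ]]
```

Both views show the real fingertips about 25 mm short of the reported TCP: scene tip at (570,130) against 153 predicted. The tab itself sits where predicted. So the fingers closed above the tab. I'll reopen, go about 25 mm lower than before and grip again. That is clear of the 50 mm walls even if the offset were zero.

Emit:
servo_tool:
  moves:
    - [0,0,1,0]
    - [0,0,1,0]
    - [0,0,1,0]
    - [0,0,1,0]
    - [0,0,1,0]
    - [0,0,1,0]
    - [0,0,-0.5,0]
    - [0,0,-2,0]
    - [0,0,-3.5,0]
    - [0,0,-4.5,0]
    - [0,0,-5.1,0]
    - [0,0,-5.1,0]
    - [0,0,-5.1,0]
    - [0,0,-5.1,0]
  claw: 0.3

```text
time: 5.57
ee_pos: [0.5236, 0.1999, 0.0666]
tcp_rot: [180.0, 0.1, -173.5]
wrist_force: [-0.4, 0.1, -0.4]
opening: 0.0599
grasp_force: 0.0
```

Emit:
servo_tool:
  moves:
    - [0,0,0,0]
    - [0,0,0,0]
    - [0,0,0,0]
    - [0,0,0,0]
    - [0,0,0,0]
    - [0,0,0,0]
    - [0,0,0,0]
    - [0,0,0,0]
    - [0,0,0,0]
    - [0,0,0,0]
  claw: 1
  force: 50

```text
time: 6.4
ee_pos: [0.5234, 0.1999, 0.066]
tcp_rot: [180.0, 0.0, -173.5]
wrist_force: [0.2, 0.5, 4.5]
opening: 0.0069
grasp_force: 50.5
```

Gripped (6.9 mm, 50 N). Now I lift straight up.

Emit:
servo_tool:
  moves:
    - [0,0,0.4,0]
    - [0,0,1,0]
    - [0,0,2,0]
    - [0,0,3.2,0]
    - [0,0,4.5,0]
    - [0,0,6,0]
    - [0,0,7.5,0]
    - [0,0,9,0]
    - [0,0,10.5,0]
    - [0,0,12,0]
    - [0,0,13.5,0]
    - [0,0,15,0]
    - [0,0,16.5,0]
    - [0,0,18,0]
    - [0,0,19,0]
    - [0,0,19.5,0]
    - [0,0,19.5,0]
    - [0,0,19.5,0]
    - [0,0,19.5,0]

```text
time: 7.98
ee_pos: [0.523, 0.1997, 0.2601]
tcp_rot: [-180.0, -0.0, -173.5]
wrist_force: [0.0, -0.5, -0.7]
opening: 0.0068
grasp_force: 49.7
```

```bash
python3 - <<'E'
from h import *
o=get_obs();print(o['time'],o['opening'],o['grasp_force'],o['ee_pos'],o['tcp_rot'],o['wrist_force'],o['torque'])
im=camera('wrist')[:,:,::-1];np.save('w4.npy',np.r_[o['ee_pos'],o['tcp_rot']])
cv2.imwrite('pics/w4f.png',im)
cv2.imwrite('pics/w4.png',np.hstack([cv2.resize(im[60:300,170:470],(500,400)),cv2.resize(camera('scene')[80:200,290:380,::-1],(300,400),interpolation=cv2.INTER_CUBIC)]))
E
```

```text
7.9833 0.006822161702694894 49.727237820625305 [0.52303833 0.19969785 0.26013142] [-1.79985806e+02 -4.82114568e-02 -1.73460509e+02] [ 0.01927926 -0.48592145 -0.67556782] [ 0.00081032  0.02791589 -0.00270625]
```

View pics/w4.png

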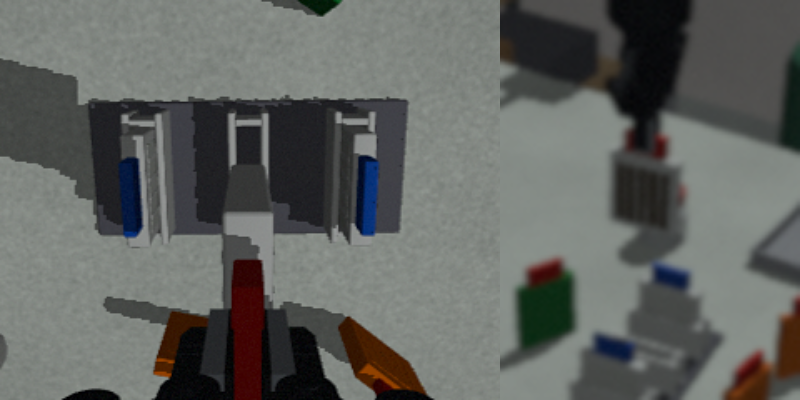

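The cassette is held centred and upright: body end face at crop (223–273, 212), foot end at (227–268, 165). The fresh ones stand untouched. I move to a viewing pose beyond the slot (TCP +9 cm in x), so the wrist camera sees the slot unobstructed.

Emit:
servo_tool:
  moves:
    - [0.3,-1,0,0]
    - [1,-3,0,-0.01]
    - [1.7,-6,0,-0.02]
    - [2.4,-9,0,-0.04]
    - [3.2,-12,0,-0.06]
    - [4,-15,0,-0.08]
    - [4.8,-18,0,-0.1]
    - [5.6,-21,0,-0.12]
    - [6.4,-24,0,-0.14]
    - [7.2,-27,0,-0.16]
    - [8,-30,0,-0.17]
    - [8.8,-33,0,-0.18]
    - [9.5,-36,0,-0.19]
    - [10.2,-39,0,-0.2]
    - [10.8,-41.5,0,-0.2]
    - [11.2,-43,0,-0.2]
    - [11.5,-44,0,-0.2]
    - [11.5,-44,0,-0.2]
    - [11.5,-44,0,-0.2]
    - [11.5,-44,0,-0.2]

```text
time: 9.75
ee_pos: [0.6379, -0.2399, 0.2606]
tcp_rot: [180.0, -0.0, 175.1]
wrist_force: [0.4, 0.5, -0.1]
opening: 0.0069
grasp_force: 49.7
```

```bash
python3 - <<'E'
from h import *
o=get_obs();print(o['time'],o['opening'],o['q'],o['ee_pos'],o['tcp_rot'],o['wrist_force'])
im=camera('wrist')[:,:,::-1];np.save('w5.npy',np.r_[o['ee_pos'],o['tcp_rot']])
cv2.imwrite('pics/w5.png',im)
print(proj('wrist',[.5475,-.24,.166],o))
E
```

```text
9.75 0.006877680501468355 [-2.06168303e+01  2.78201076e+01  4.47903740e+01  1.06994159e+02
  7.22900417e-03 -1.57070726e+01] [ 0.63790708 -0.23994525  0.26059675] [ 1.79986573e+02 -2.10436947e-02  1.75090243e+02] [ 0.37279612  0.47748355 -0.06863838]
[308.44050392  74.82041782]
```

View pics/w5.png

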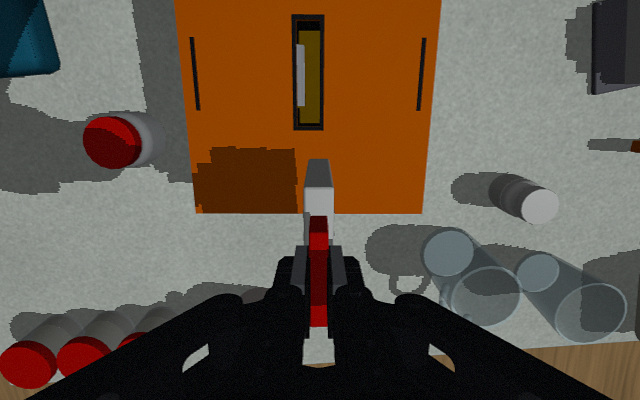

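The wrist view shows the slot with its black edge at about (292–324, 14–130) px, clear of the cassette, whose foot end is near (319,160). I fit it by colour.

```bash
python3 - <<'E'
from h import *
im=cv2.imread('pics/w5.png').astype(int);v=np.load('w5.npy');o=dict(ee_pos=v[:3],tcp_rot=v[3:])
b,g,r=im[:,:,0],im[:,:,1],im[:,:,2]
org=((r>120)&(g>40)&(g<110)&(b<60)&(r>1.8*g)).astype(np.uint8)
roi=np.zeros_like(org);roi[4:145,270:350]=1-org[4:145,270:350]
n,l,st,_=cv2.connectedComponentsWithStats(roi);k=1+st[1:,4].argmax();print(st[k])
p=np.column_stack(np.nonzero(l==k))[:,::-1].astype(np.float32)
R=cv2.minAreaRect(p);c=cv2.boxPoints(R);print(R)
X=np.array([at('wrist',u,.166,o)[:2] for u in c]);print('outer',X.mean(0),X.round(4).tolist())
s=[np.linalg.norm(X[i]-X[i-1]) for i in range(4)];print(np.round(s,4))
for i in range(4):
    d=X[i]-X[i-1];print(np.degrees(np.arctan2(d[1],d[0])).round(2),end=' ')
print()
for y in(20,40,72,100,124): print(y,im[y,286:330].sum(1).tolist())
for x in (308,314): print(x,im[8:24,x].sum(1).tolist(),im[118:138,x].sum(1).tolist())
# lid side edges -> yaw
for lo,hi in((175,200),(415,445)):
    q=[]
    for y in range(5,130,3):
        e=np.nonzero(org[y,lo:hi])[0]; 
        if len(e): q.append(at('wrist',(lo+(e.min() if lo<300 else e.max()),y),.166,o)[:2])
    q=np.array(q);f=np.polyfit(q[:,0],q[:,1],1);print('edge yaw',np.degrees(np.arctan(f[0])),q.mean(0))
E
```

```text
[ 291   14   34  117 3777]
((307.5, 72.0), (116.0, 33.0), 90.0)
outer [ 0.54728173 -0.24066731] [[0.5068, -0.2483], [0.5088, -0.2254], [0.5878, -0.232], [0.5856, -0.257]]
[0.0792 0.023  0.0792 0.0251]
173.74 85.0 -4.72 -94.98 
20 [212, 213, 218, 218, 201, 127, 48, 64, 22, 83, 97, 74, 74, 69, 71, 71, 82, 81, 73, 71, 77, 88, 77, 63, 81, 72, 82, 81, 73, 72, 70, 64, 77, 63, 63, 63, 54, 62, 145, 221, 217, 214, 219, 218]
40 [215, 214, 213, 220, 220, 191, 51, 48, 46, 76, 73, 14, 66, 119, 142, 145, 143, 143, 145, 138, 140, 140, 144, 139, 144, 145, 146, 143, 141, 149, 140, 141, 144, 135, 76, 55, 33, 83, 160, 223, 217, 215, 216, 215]
72 [216, 212, 215, 213, 223, 196, 120, 45, 28, 48, 184, 342, 370, 367, 369, 359, 344, 372, 357, 136, 136, 143, 139, 142, 142, 145, 142, 141, 143, 144, 144, 144, 143, 129, 39, 55, 54, 123, 195, 223, 217, 217, 214, 221]
100 [218, 210, 217, 216, 215, 221, 197, 50, 62, 62, 126, 286, 376, 367, 377, 374, 355, 378, 332, 126, 146, 146, 147, 139, 140, 142, 143, 138, 144, 142, 149, 147, 147, 135, 57, 60, 52, 108, 194, 223, 219, 218, 215, 216]
124 [216, 213, 215, 218, 214, 221, 201, 111, 36, 55, 75, 86, 4, 22, 4, 17, 15, 32, 5, 18, 11, 25, 3, 7, 11, 5, 23, 6, 1, 0, 27, 13, 18, 7, 53, 63, 42, 135, 229, 218, 216, 216, 216, 218]
308 [218, 214, 215, 214, 216, 220, 127, 43, 66, 67, 66, 55, 77, 23, 3, 25] [141, 144, 145, 141, 142, 41, 3, 28, 67, 61, 45, 61, 140, 227, 222, 214, 216, 217, 211, 216]
314 [213, 211, 217, 213, 217, 222, 135, 64, 54, 47, 58, 51, 73, 9, 11, 4] [140, 136, 138, 150, 148, 34, 1, 11, 76, 48, 63, 66, 149, 224, 219, 214, 216, 220, 220, 221]
edge yaw -5.115200154997134 [ 0.53453169 -0.33132378]
edge yaw -5.35988377691389 [ 0.55044218 -0.14912919]
```

```bash
python3 - <<'E'
from h import *
v=np.load('w5.npy');o=dict(ee_pos=v[:3],tcp_rot=v[3:]);T=Ro.from_euler('xyz',v[3:],degrees=True)
im=cv2.imread('pics/w5.png').astype(int)
for y in(162,168,175,182,192,198): print(y,im[y,296:342].sum(1).tolist())
print([im[y,319].sum() for y in range(150,220)])
for nm,X in(('foot near',(.035,0,.058)),('top near',(.035,0,-.022))):
    for sy in(-7,7):
        Y=np.array(X);Y[1]=sy/1000;Y[2]=X[2];print(nm,proj('wrist',v[:3]+T.apply(Y),o).round(1))
# foot 58 mm below TCP -> tool z=+.058
E
```

```text
162 [223, 218, 212, 208, 215, 214, 210, 213, 208, 218, 220, 204, 183, 176, 191, 187, 186, 180, 181, 185, 188, 183, 185, 182, 184, 178, 183, 185, 181, 177, 190, 194, 234, 264, 221, 211, 214, 216, 218, 215, 215, 215, 217, 217, 217, 215]
168 [147, 221, 216, 214, 215, 214, 212, 213, 211, 219, 202, 184, 174, 178, 181, 188, 180, 181, 186, 189, 180, 180, 188, 192, 190, 183, 189, 191, 185, 182, 182, 181, 203, 237, 267, 215, 221, 213, 212, 224, 215, 213, 216, 218, 217, 209]
175 [149, 218, 211, 210, 213, 215, 212, 217, 216, 227, 181, 181, 192, 182, 182, 194, 188, 177, 187, 182, 184, 190, 189, 179, 179, 186, 182, 178, 189, 180, 183, 188, 190, 200, 233, 274, 222, 214, 210, 213, 217, 216, 217, 213, 216, 213]
182 [114, 147, 218, 210, 213, 214, 213, 214, 204, 170, 188, 185, 194, 188, 177, 191, 184, 179, 183, 181, 179, 182, 189, 179, 186, 183, 187, 188, 191, 180, 179, 184, 182, 175, 190, 237, 273, 229, 219, 221, 212, 213, 212, 216, 218, 217]
192 [217, 215, 211, 214, 215, 213, 198, 230, 326, 399, 462, 468, 465, 461, 465, 466, 466, 465, 464, 468, 466, 470, 466, 470, 465, 472, 472, 470, 466, 479, 477, 
[... 750 characters left out ...]
nt64(184), np.int64(191), np.int64(181), np.int64(179), np.int64(188), np.int64(186), np.int64(178), np.int64(194), np.int64(350), np.int64(414), np.int64(440), np.int64(474), np.int64(466), np.int64(470), np.int64(468), np.int64(469), np.int64(466), np.int64(469), np.int64(462), np.int64(471), np.int64(468), np.int64(465), np.int64(471), np.int64(465), np.int64(464), np.int64(470), np.int64(465), np.int64(474), np.int64(467), np.int64(466), np.int64(473), np.int64(469), np.int64(470), np.int64(469), np.int64(473), np.int64(472), np.int64(378), np.int64(47), np.int64(52), np.int64(68), np.int64(59)]
foot near [308.9 158.1]
foot near [329.8 158.1]
top near [304.  186.8]
top near [335.4 186.7]
```

The cassette sits −0.5 mm in tool y with no tilt, so the target TCP is (0.5473, −0.2402). I move there and descend to about 4 mm above the lid.

Emit:
servo_tool:
  moves:
    - [-1,0,0,0]
    - [-2.5,0,0,0]
    - [-4,0,0,-0.004]
    - [-5.5,0,0,-0.004]
    - [-7,0,0,-0.004]
    - [-8.2,0,0,-0.004]
    - [-9.06,-0.03,0,-0.004]
    - [-9.06,-0.03,0,-0.004]
    - [-9.06,-0.03,-0.5,-0.004]
    - [-9.06,-0.03,-1.2,-0.004]
    - [-9.06,-0.03,-2,-0.004]
    - [-9.06,-0.03,-2.7,-0.004]
    - [-9.06,-0.03,-3.2,-0.004]
    - [-9.06,-0.03,-3.2,-0.004]
    - [-9.06,-0.03,-3.2,-0.004]
    - [-9.06,-0.03,-3.2,-0.004]

```text
time: 11.13
ee_pos: [0.5477, -0.2405, 0.2288]
tcp_rot: [-180.0, 0.0, 174.9]
wrist_force: [0.3, -0.1, -0.2]
opening: 0.007
grasp_force: 49.7
```

Emit:
servo_tool:
  moves:
    - [0,0,0,0]
    - [0,0,0,0]
    - [0,0,-0.1,0]
    - [0,0,-0.2,0]
    - [0,0,-0.3,0]
    - [0,0,-0.4,0]
    - [0,0,-0.5,0]
    - [0,0,-0.5,0]
    - [0,0,-0.5,0]

```text
time: 11.88
ee_pos: [0.5476, -0.2405, 0.2236]
tcp_rot: [180.0, -0.0, 174.9]
wrist_force: [1.4, 0.5, -1.0]
opening: 0.0064
grasp_force: 49.7
```

Emit:
servo_tool:
  moves:
    - [0,0.02,0,0]
    - [-0.02,0.02,-0.05,0]
    - [-0.02,0.02,-0.1,0]
    - [-0.02,0.02,-0.15,0]
    - [-0.02,0.02,-0.2,0]
    - [-0.02,0.02,-0.25,0]
    - [-0.02,0.02,-0.3,0]
    - [-0.02,0.02,-0.3,0]

```text
time: 12.55
ee_pos: [0.5474, -0.2403, 0.2205]
tcp_rot: [180.0, -0.0, 174.9]
wrist_force: [-0.7, -0.1, 0.0]
opening: 0.0072
grasp_force: 49.7
```

The foot is 3 mm into the slot with no force. I feed on.

Emit:
servo_tool:
  moves:
    - [0,0,-0.1,0]
    - [0,0,-0.2,0]
    - [0,0,-0.3,0]
    - [0,0,-0.4,0]
    - [0,0,-0.5,0]
    - [0,0,-0.6,0]
    - [0,0,-0.7,0]
    - [0,0,-0.8,0]
    - [0,0,-0.9,0]
    - [0,0,-1.0,0]
    - [0,0,-1.0,0]

```text
time: 13.47
ee_pos: [0.5476, -0.2401, 0.2116]
tcp_rot: [-180.0, 0.1, 174.9]
wrist_force: [0.8, 1.6, 5.6]
opening: 0.0068
grasp_force: 50.6
```

Emit:
servo_tool:
  moves:
    - [0,0,-0.1,0]
    - [0,0,-0.2,0]
    - [0,0,-0.3,0]
    - [0,0,-0.4,0]
    - [0,0,-0.5,0]
    - [0,0,-0.6,0]
    - [0,0,-0.7,0]
    - [0,0,-0.8,0]
    - [0,0,-0.8,0]

```text
time: 14.22
ee_pos: [0.5474, -0.24, 0.2023]
tcp_rot: [180.0, -0.0, 174.9]
wrist_force: [0.7, 4.6, 0.7]
opening: 0.0065
grasp_force: 50.3
```

Emit:
servo_tool:
  moves:
    - [0,0.02,-0.1,0]
    - [0,0.02,-0.2,0]
    - [0,0.02,-0.3,0]
    - [0,0.02,-0.4,0]
    - [0,0.02,-0.5,0]
    - [0,0.02,-0.6,0]
    - [0,0.02,-0.7,0]
    - [0,0.02,-0.8,0]
    - [0,0.02,-0.9,0]
    - [0,0.02,-1.0,0]
    - [0,0.02,-1.0,0]

```text
time: 15.13
ee_pos: [0.5473, -0.2401, 0.1924]
tcp_rot: [180.0, -0.0, 174.9]
wrist_force: [0.4, 4.0, 1.1]
opening: 0.0062
grasp_force: 50.2
```

Emit:
servo_tool:
  moves:
    - [0,0,-0.15,0]
    - [0,0,-0.3,0]
    - [0,0,-0.45,0]
    - [0,0,-0.6,0]
    - [0,0,-0.75,0]
    - [0,0,-0.9,0]
    - [0,0,-1.05,0]
    - [0,0,-1.2,0]
    - [0,0,-1.35,0]
    - [0,0,-1.5,0]
    - [0,0,-1.6,0]
    - [0,0,-1.6,0]

```text
time: 16.13
ee_pos: [0.5473, -0.2401, 0.1764]
tcp_rot: [180.0, -0.0, 174.9]
wrist_force: [1.5, 4.8, 1.4]
opening: 0.0065
grasp_force: 50.1
```

Emit:
servo_tool:
  moves:
    - [0,0,-0.15,0]
    - [0,0,-0.3,0]
    - [0,0,-0.45,0]
    - [0,0,-0.6,0]
    - [0,0,-0.75,0]
    - [0,0,-0.9,0]
    - [0,0,-1.05,0]
    - [0,0,-1.2,0]
    - [0,0,-1.35,0]
    - [0,0,-1.5,0]
    - [0,0,-1.6,0]
    - [0,0,-1.6,0]
    - [0,0,-1.6,0]

```text
time: 17.22
ee_pos: [0.5473, -0.24, 0.1604]
tcp_rot: [180.0, -0.0, 174.9]
wrist_force: [0.7, 5.0, 0.2]
opening: 0.007
grasp_force: 50.0
```

Foot about 64 mm deep with low forces. I release, rise and shut the fingers.

Emit:
servo_tool:
  moves:
    - [0,0,0,0]
    - [0,0,0,0]
    - [0,0,0,0]
    - [0,0,0,0]
    - [0,0,0,0]
    - [0,0,0,0]
    - [0,0,0,0]
    - [0,0,1,0]
    - [0,0,2,0]
    - [0,0,3,0]
    - [0,0,4,0]
    - [0,0,5,0]
    - [0,0,5,0]
  claw: 0.4

```text
time: 18.3
ee_pos: [0.5481, -0.2404, 0.2137]
tcp_rot: [-179.9, 0.2, 174.9]
wrist_force: [0.6, 0.3, 0.7]
opening: 0.0511
grasp_force: 0.0
```

Emit:
servo_tool:
  moves:
    - [0,0,0,0]
    - [0,0,0,0]
    - [0,0,0,0]
    - [0,0,0,0]
    - [0,0,0,0]
    - [0,0,0,0]
    - [0,0,0,0]
    - [0,0,0,0]
    - [0,0,0,0]
    - [0,0,0,0]
  claw: 1

```text
time: 19.13
ee_pos: [0.5474, -0.2401, 0.2107]
tcp_rot: [-180.0, 0.0, 174.9]
wrist_force: [0.5, 0.5, -0.5]
opening: 0.0003
grasp_force: 0.0
```

```bash
python3 - <<'E'
from h import *
o=get_obs();print(o['time'],o['opening'],o['ee_pos'],o['wrist_force'])
cv2.imwrite('pics/w6.png',np.hstack([cv2.resize(camera('wrist')[100:340,170:470,::-1],(400,320)),cv2.resize(camera('scene')[180:300,190:340,::-1],(400,320),interpolation=cv2.INTER_CUBIC)]))
E
```

```text
19.1333 0.00033591567811971966 [ 0.54741228 -0.24011579  0.21069061] [ 0.46912406  0.46804209 -0.46152258]
```

View pics/w6.png

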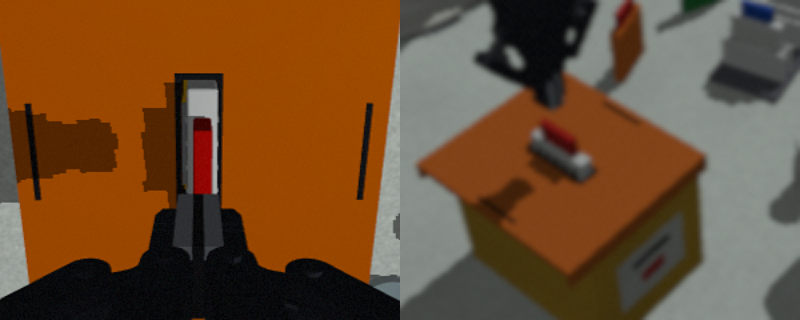

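The cassette stands held in the slot (tab at (203,120–195) in the left crop, body edge just above the lid). The shut fingers are right over it. I press down gently.

Emit:
servo_tool:
  moves:
    - [0,0.1,-0.6,0]
    - [0,0.1,-1.2,0]
    - [0,0.1,-1.8,0]
    - [0,0.1,-2.2,0]
    - [0,0.1,-2.5,0]
    - [0,0.1,-2.7,0]
    - [0,0.1,-2.9,0]
    - [0,0.1,-3.1,0]
    - [0,0.1,-3.2,0]
    - [0,0.1,-3.2,0]

```text
time: 20.07
ee_pos: [0.5474, -0.2391, 0.1785]
tcp_rot: [180.0, -0.0, 174.9]
wrist_force: [-0.7, -0.3, 0.3]
opening: -0.0001
grasp_force: 0.0
```

Emit:
servo_tool:
  moves:
    - [0,0,-0.1,0]
    - [0,0,-0.2,0]
    - [0,0,-0.3,0]
    - [0,0,-0.4,0]
    - [0,0,-0.5,0]
    - [0,0,-0.6,0]
    - [0,0,-0.7,0]
    - [0,0,-0.8,0]
    - [0,0,-0.8,0]

```text
time: 20.82
ee_pos: [0.5474, -0.2391, 0.1705]
tcp_rot: [-180.0, -0.0, 174.9]
wrist_force: [0.4, 0.0, 2.3]
opening: 0.0001
grasp_force: 1.3
```

Emit:
servo_tool:
  moves:
    - [0,0,-0.1,0]
    - [0,0,-0.2,0]
    - [0,0,-0.3,0]
    - [0,0,-0.4,0]
    - [0,0,-0.5,0]
    - [0,0,-0.6,0]
    - [0,0,-0.7,0]
    - [0,0,-0.8,0]
    - [0,0,-0.8,0]

```text
time: 21.57
ee_pos: [0.5474, -0.2391, 0.1624]
tcp_rot: [-180.0, -0.0, 174.9]
wrist_force: [0.1, 0.3, 2.6]
opening: 0.0003
grasp_force: 1.1
```

Emit:
servo_tool:
  moves:
    - [0,0,-0.1,0]
    - [0,0,-0.2,0]
    - [0,0,-0.3,0]
    - [0,0,-0.4,0]
    - [0,0,-0.5,0]
    - [0,0,-0.6,0]
    - [0,0,-0.6,0]

```text
time: 22.15
ee_pos: [0.5474, -0.2391, 0.1564]
tcp_rot: [180.0, -0.0, 174.9]
wrist_force: [0.9, -0.7, 2.4]
opening: -0.0004
grasp_force: 1.2
```

Emit:
servo_tool:
  moves:
    - [0,0,-0.1,0]
    - [0,0,-0.2,0]
    - [0,0,-0.3,0]
    - [0,0,-0.4,0]
    - [0,0,-0.5,0]
    - [0,0,-0.6,0]
    - [0,0,-0.6,0]

```text
time: 22.73
ee_pos: [0.5474, -0.2391, 0.1504]
tcp_rot: [180.0, -0.0, 174.9]
wrist_force: [0.4, -1.1, 2.9]
opening: 0.0003
grasp_force: 1.2
```

Emit:
servo_tool:
  moves:
    - [0,0,-0.05,0]
    - [0,0,-0.1,0]
    - [0,0,-0.15,0]
    - [0,0,-0.2,0]
    - [0,0,-0.25,0]
    - [0,0,-0.3,0]
    - [0,0,-0.3,0]

```text
time: 23.32
ee_pos: [0.5474, -0.2391, 0.1475]
tcp_rot: [180.0, -0.0, 174.9]
wrist_force: [1.0, 0.4, 3.8]
opening: -0.0001
grasp_force: 1.7
```

Emit:
servo_tool:
  moves:
    - [0,0,-0.05,0]
    - [0,0,-0.1,0]
    - [0,0,-0.15,0]
    - [0,0,-0.2,0]
    - [0,0,-0.25,0]
    - [0,0,-0.3,0]
    - [0,0,-0.3,0]

```text
time: 23.9
ee_pos: [0.5474, -0.239, 0.1445]
tcp_rot: [180.0, -0.0, 174.9]
wrist_force: [0.3, -0.5, 2.3]
opening: 0.0004
grasp_force: 1.5
```

```bash
python3 - <<'E'
from h import *
o=get_obs();print(o['time'],o['ee_pos'],o['wrist_force'],o['grasp_force'])
cv2.imwrite('pics/w7.png',np.hstack([cv2.resize(camera('wrist')[100:340,170:470,::-1],(400,320)),cv2.resize(camera('scene')[180:300,190:340,::-1],(400,320),interpolation=cv2.INTER_CUBIC)]))
im=camera('wrist')[:,:,::-1];print(len(blob(im,'r',(300,100,340,260))))
E
```

```text
23.9 [ 0.5473794  -0.23903915  0.14450753] [ 0.30687754 -0.54049025  2.31970831] 1.549263373017311
410
```

Emit:
servo_tool:
  moves:
    - [0,0,-0.05,0]
    - [0,0,-0.1,0]
    - [0,0,-0.15,0]
    - [0,0,-0.2,0]
    - [0,0,-0.25,0]
    - [0,0,-0.3,0]
    - [0,0,-0.3,0]

```text
time: 24.63
ee_pos: [0.5473, -0.239, 0.1413]
tcp_rot: [180.0, -0.0, 174.9]
wrist_force: [0.3, 0.6, -1.5]
opening: -0.0
grasp_force: 0.0
```

```bash
python3 - <<'E'
from h import *
o=get_obs();im=camera('wrist')[:,:,::-1];p=blob(im,'r',(295,80,345,260));print(o['wrist_force'],len(p))
if len(p):
    a=p[:,1].min();print(p.min(0),p.max(0)); 
    for z in(.166,.171,.175,.18,.185): print(z,proj('wrist',np.array([.5473,-.2407,z])-.022*np.array([np.cos(.09),-np.sin(.09),0]),o).round(1))
E
```

```text
[ 0.32451205  0.61312358 -1.49154392] 587
[298 179] [343 244]
0.166 [316.1 216.6]
0.171 [316.  220.3]
0.175 [315.9 223.5]
0.18 [315.8 227.6]
0.185 [315.7 232.1]
```

The force vanished, so the cassette has probably dropped. I rise and check by numbers, since the picture allowance is used up.

Emit:
servo_tool:
  moves:
    - [0,0,1,0]
    - [0,0,3,0]
    - [0,0,5,0]
    - [2,0,7,0]
    - [4,0,9,0]
    - [6,0,11,0]
    - [8,0,12,0]
    - [9,0,12,0]
    - [9,0,12,0]
    - [9,0,12,0]
    - [9,0,12,0]

```text
time: 25.6
ee_pos: [0.6368, -0.2391, 0.2616]
tcp_rot: [180.0, -0.0, 174.9]
wrist_force: [0.3, 0.7, 0.1]
opening: 0.0001
grasp_force: 0.0
```

```bash
python3 - <<'E'
from h import *
o=get_obs();im=camera('wrist')[:,:,::-1]
q=[proj('wrist',np.array([.5473,-.2407,.166])+Ro.from_euler('z',-5,degrees=True).apply([sx*.0365,sy*.0085,0]),o).round(0) for sx in(-1,1) for sy in(-1,1)];q=np.array(q);print(q.tolist(),o['ee_pos'],o['wrist_force'])
x0,y0=q.min(0).astype(int);x1,y1=q.max(0).astype(int)
p=blob(im,'r',(x0-8,y0-8,x1+8,y1+8));print('red in slot',len(p),p.min(0) if len(p) else '',p.max(0) if len(p) else '')
sub=im[y0-6:y1+8:6,x0-6:x1+8:3]
for r in sub: print(' '.join('%x%x%x'%tuple(v[::-1]//16) for v in r))
# anything sticking out, in the scene view: tab above lid centre?
s=camera('scene')[:,:,::-1];u=proj('scene',[.5473,-.2407,.166]).astype(int);p=blob(s,'r',(u[0]-20,u[1]-25,u[0]+20,u[1]+15));print('scene red',len(p))
# change on the table, top view against the start
t=camera('top')[:,:,::-1];d=cv2.absdiff(t,cv2.imread('pics/top0.png')).max(2)
n,l,st,c=cv2.connectedComponentsWithStats((cv2.medianBlur(d,5)>45).astype(np.uint8));print(st[1:])
E
```

```text
[[293.0, 21.0], [317.0, 21.0], [295.0, 128.0], [318.0, 127.0]] [ 0.63675248 -0.23907692  0.26160134] [0.30572183 0.69188285 0.05627966]
red in slot 137 [289  16] [322 132]
840 830 940 840 840 840 840 940 840 840 840 840 840
840 001 000 100 100 110 100 110 100 100 100 111 940
840 211 211 000 000 000 000 000 000 000 000 111 940
840 210 210 000 540 530 530 530 530 530 430 111 940
840 421 111 000 430 430 430 430 430 530 430 011 940
840 421 110 000 430 430 555 555 555 555 555 111 940
840 620 001 777 677 666 555 555 555 555 455 111 940
840 520 001 777 677 666 555 400 400 400 555 111 940
840 830 000 777 777 666 555 400 400 400 555 011 940
840 730 000 777 677 666 555 400 400 400 455 011 940
840 730 001 777 777 666 455 400 400 400 555 001 940
840 830 011 777 777 677 455 400 400 400 555 011 940
840 830 011 666 777 677 455 400 400 400 555 101 940
840 830 000 766 777 777 444 400 400 400 555 001 940
840 830 000 755 777 777 444 400 400 400 555 001 940
840 840 000 655 777 777 444 400 400 400 555 011 940
830 840 011 100 530 430 444 555 555 555 444 011 940
840 940 011 210 430 430 443 555 555 555 444 111 940
830 940 001 210 430 430 430 430 430 530 430 001 940
830 830 000 111 101 111 001 011 111 011 111 111 940
840 830 840 840 840 840 830 840 840 840 840 840 840
scene red 0
[[ 457   83   22   36  441]
 [ 481   89    5    6   23]
 [ 463  105   82   32 1706]
 [ 473  136   11   11   62]
 [ 446  142    9   13   70]
 [ 488  147   23   10   72]
 [ 397  148   71  110 4075]
 [ 466  153    3    4    8]
 [ 443  166    3    3    7]
 [ 502  166    3    5   13]
 [ 492  187   71   46 2395]
 [ 468  195   19   18  286]
 [ 252  210    4    5   16]
 [ 364  218  136  169 6147]
 [ 253  221    5   10   31]
 [ 260  319  126   81 4716]
 [ 177  351   81   34 1541]
 [  52  368   70   32 1359]
 [ 422  383   44   17  582]
 [ 244  386   10   14   83]]
```

Through the slot the red tab shows about 55 px long, which puts it at z ≈ 0.11. So the cassette is standing free on the box floor. A quick check of the jar beside the box and the fresh tabs, then I hand in.

```bash
python3 - <<'E'
from h import *
s=camera('scene')[:,:,::-1];s0=cv2.imread('pics/scene0.png');w=camera('wrist')[:,:,::-1];w0=cv2.imread('pics/w5.png')
t=camera('top')[:,:,::-1];t0=cv2.imread('pics/top0.png')
for a,b,c,r in((s,s0,'r',(185,310,235,360)),(w,w0,'r',(70,100,170,180)),(w,w0,'r',(0,330,60,390)),(t,t0,'b',(222,200,245,240)),(t,t0,'b',(270,200,292,240))):
    p,q=blob(a,c,r),blob(b,c,r);print(len(p),len(q),p.mean(0),q.mean(0))
d=cv2.absdiff(s,s0).max(2)[215:310,320:420];print('glass area diff',(cv2.medianBlur(d,5)>40).sum())
o=get_obs();print(o['time'],o['wrist_force'],o['grasp_force'])
job_done()
E
```

```text
75 361 [206.33333333 323.64      ] [207.59556787 330.17728532]
524 604 [114.85496183 129.92175573] [113.33774834 128.18211921]
1689 1742 [ 26.92895204 368.3919479 ] [ 25.66877153 367.42652124]
44 45 [229.         220.86363636] [228.95555556 220.71111111]
40 40 [278.375 216.025] [278.375 216.025]
glass area diff 0
25.9 [ 0.56551383 -0.23764409  0.49888264] 0.0
the job is handed in; nothing more can be done
```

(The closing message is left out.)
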